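# Nudge the washed slate and dip dish home into the serving board

### The arm

A 6-joint arm with a two-finger parallel gripper is mounted at the origin on the work surface. World frame = base frame: x ahead of the robot, y to its left, z up, the work surface at z = 0. Lengths are in m, angles in rad, forces in N, time in s.
With the tool pointing down it reaches from about 0.375 to 0.9 m from the base axis. Payload 3.1 kg.
Tool frame: the origin (TCP) lies midway between the tips of the shut fingers; the grasp point (between the pads) lies 19 mm behind it; z points along the fingers, y is the line along which they close (so a half turn about z gives the same grasp; the last joint's range is limited). The gripper opens to 85 mm and grips with 20 to 120 N. Pads are 22 mm wide; open, the fingers measure 114 mm over their backs; the gripper's body (76 mm by 85 mm) begins 54 mm behind the grasp point. The pads swing forward as they close: fully open they stand 13 mm farther back than shut.
Start: joints at [1.04, 0.527, 1.433, -0, 1.181, -0.178], TCP at [0.215, 0.587, 0.231] pointing down, gripper open.
Joint ranges: [-3.08, 3.08], [-0.75, 2.2], [0.22, 2.44], [-1.43, 4.57], [0, 2.65], [-2.85, 2.85]. Speed limits (rad/s): [2.79, 2.79, 3.14, 3.14, 3.14, 3.14].

### API

Orientations are given as a unit quaternion [x, y, z, w].
In Python, from station import manip gives the robot as it stands. The module is installed in compiled form; this text tells all that it offers.
- The arm moves only by the tool apply_moves, never from a script. Its arguments are lists of equal length, an entry for each row: "claw": the gripper's target within -1 to 1 (fully open at 1, half-way at 0, shut at -1); "travel": the shift along the tool's x, y, z scaled (see below), a list of three; "turn": the turn, a rotation vector about the tool's x, y, z scaled (see below), a list of three. In form: {"claw": [claw, ...], "travel": [[dx, dy, dz], ...], "turn": [[rx, ry, rz], ...]}. A call has 1 to 5 rows; each row is the pose to reach, as a shift and turn from the pose commanded when the call began, along the tool's axes at that moment, turning the shorter way round; what a row does not reach only later rows make up. The controller multiplies each number of a shift by 800 mm and each number of a turn by 180 degrees. A row lasts 1/12 s, in which the tool goes at most 41.7 mm and 7.16 degrees, less where a joint would pass 70% of its speed; a pose out of reach is approached as far as the arm can. A call with a number of a shift or a turn outside -1 to 1 is refused whole. A call with a gripper value outside its range is refused whole. The fingers move at their own pace and stop on an object; "newtons" is the grip in N (left out, the last holds). Time passes only in rows, so rows that repeat a pose let the fingers close. It gives the time, the measured TCP pose, the force, the opening and the grip force at its end, in the units of the state.
- manip.sense(): the state, without advancing time (a new reading comes with each control period).
- manip.snapshot(name): name is "scene" or "top" or "wrist"; returns a dict with "pixels" (480x640x3 uint8, red, green, blue), "depth" (480x640 float32, m along the optical axis (not along the pixel's ray), 0 where there is no reading), "intrinsics" (3x3 intrinsics, pixels), "k1" (the pictures are not rectified: a ray, as slopes to the right and down, at radius r is drawn at 1 + k1 r^2 times it, then the intrinsics apply), "R" (3x3) and "t" (3): a world point X has camera coordinates R X + t. Camera axes: x right, y down, z forward; pixel columns grow to the right and rows downward; lengths in m; the calibration is good to about 2 mm. A picture is of the moment at which its call begins.
- manip.sign_off(): hands the job in; it is judged then, once.
The state is a dict: "t": time; "q": joint angles; "qd": joint speeds; "tau": joint torques, N m; "tcp_pos": TCP position; "tool_rot": TCP orientation; "force": force on the tool from outside, world axes, zero at the start; "ft_torque": the same for the moment, N m; "finger_gap": opening from 0.0 (shut) to 1.0 (fully open); "gripper_force": force on a finger pad.
Only numpy, scipy, OpenCV 4.12 (cv2) and the standard library are available. Lean on these libraries where they do the work, as an engineer would, in place of code of your own. Each camera call takes 0.05 s, during which the arm holds its last target. There are 200 camera calls.

### The job

The round slate and the little white dip dish have been set down askew on the wooden serving board, each partly over its own recess. With the fingertips, nudge the slate across the board until it drops flat into the large recess, and push the dish across until it drops flat into the small recess; either may go first. Only slide them: do not lift, tip or push them off the board, keep the board where it stands, and leave the honey jar, spreader and phone alone.

Things in the scene. Friction and masses are not known exactly. Their poses are not given: they have to be found in the camera images.
- board: Loose acacia serving board, 170 mm (its x) by 340 mm (its y), top face 23 mm above the table, 0.9 kg, on four rubber feet; a sideways push of more than some 5 to 8 N slides it. Origin: centre of its underside, at table height. In its top face are two round flat-floored recesses 6 mm deep, 113 mm and 67 mm in diameter, 60 mm apart at the nearest.
- slate_seat (a point): Centre of the floor of the large recess (113 mm in diameter, 6 mm below the board's top face), at x 0, y +65 mm in the board's frame.
- dish_seat (a point): Centre of the floor of the small recess (67 mm in diameter, 6 mm below the board's top face), at x 0, y -85 mm in the board's frame.
- slate: Loose flat dark grey slate disc, 110 mm in diameter, 7 mm thick, 0.15 to 0.22 kg. Origin: centre of its underside; z is its axis. Starts flat on the board, partly over the large recess, 30 to 69 mm off its centre, perhaps overhanging the board. Slid to within 10 mm it dips in; its trailing edge stays on the rim until pushed over it. Home: origin at slate_seat, top 1 mm above the board.
- dish: Loose white ceramic dip dish, straight upright sides, 64 mm in diameter, 26 mm high, open top, wall 4 mm, 0.1 to 0.16 kg. Origin: centre of its underside; z is its axis. Starts upright on the board's top face, partly over the small recess, 25 to 56 mm off its centre. Drops in like the slate. Home: origin at dish_seat, rim 20 mm above the board.
- honey_jar: Bystander: amber honey jar with a black lid, 68 mm in diameter, 85 mm tall, loose, on the table beyond the board's far long side. Origin: centre of its underside.
- spreader: Bystander: butter spreader lying on the table beyond the board, dark wooden handle and steel blade, about 200 mm long (its x), 16 mm high, loose. Origin: middle of its length, at table height.
- phone: Bystander: black phone lying flat on the table beyond the board, 74 by 152 (its y) by 9 mm, loose. Origin: centre of its underside.
Not all that is in view belongs to the job. There is more than one size of the dish; the job needs the smallest.

How it is judged:
At the end, for the whole second after the job is handed in: Slate and dish each lie flat on the floor of their own recess (centres within 4 mm of the recess centre, underside within 1.5 mm of its floor, within 0.03 rad of the board) and at rest, and both recesses are within 20 mm of where they started (horizontal distance between slate and slate_seat below 0.004 m and z of slate in the frame of slate_seat below 0.0015 m and angle between the z axis of each of slate, dish and the z axis of board, either way round below 0.03 rad and horizontal distance between dish and dish_seat below 0.004 m and z of dish in the frame of dish_seat below 0.0015 m and angle between dish's own z axis and vertical below 0.1 rad and linear speed of each of slate, dish below 0.01 m/s and distance of each of slate_seat, dish_seat from where it was at the start of the episode below 0.02 m); the robot touches nothing.
It fails at once if the slate or the dish is lifted: its underside centre rises more than 8 mm above the board's top face (z of slate in the frame of slate_seat above 0.014 m or z of dish in the frame of dish_seat above 0.014 m).
It fails at once if the slate is tipped by more than 0.35 rad or the dish by more than 0.45 rad (angle between slate's own z axis and vertical above 0.35 rad or angle between dish's own z axis and vertical above 0.45 rad).
It fails at once if the slate or the dish falls off the board (z of slate in the frame of slate_seat below -0.006 m or z of dish in the frame of dish_seat below -0.006 m).
It fails at once if the board is shifted by more than 20 mm (distance of any of slate_seat, dish_seat from where it was at the start of the episode above 0.02 m).
It fails at once if the honey jar, spreader or phone is moved by more than 15 mm, or the jar is tipped (distance of any of honey_jar, spreader, phone from where it was at the start of the episode above 0.015 m or angle between honey_jar's own z axis and vertical above 0.3 rad).
It also fails if it takes over 64 s, if anything falls off the work surface, if the arm or the gripper's body presses on something with over 40 N, if the wrist force passes 120 N, or if a joint passes its speed limit or range.

## Working session

There is one attempt and no reset: what is moved stays moved. The work goes in short steps, Python scripts to look and compute and a tool call to move; the robot and the scene stay as the last step left them, time stands still between calls to the robot, and variables do not carry over. Pictures are saved under pics/ and viewed, at most 10 in all, crops included, and the job is handed in when it is done.

Besides the shell and the picture viewer there is one more tool, called after ">>>" as name(argument=value, ...), one argument or row to a line, values as JSON. apply_moves: Moves the arm, as the interface text tells. Shifts and turns lie within -1 to 1; 1 stands for 800 mm of shift or 180 degrees of turn. Its arguments: {"type":"object","properties":{"claw":{"type":"array","items":{"type":"number"}},"travel":{"type":"array","items":{"type":"array","items":{"type":"number"}}},"turn":{"type":"array","items":{"type":"array","items":{"type":"number"}}},"newtons":{"type":"number"}},"required":["claw","travel","turn"]}

```bash
mkdir -p pics; cat > h.py <<'E'
import numpy as np, cv2
from station import manip
def snap(n,f):
    s=manip.snapshot(n); cv2.imwrite(f'pics/{f}.png',s['pixels'][:,:,::-1]); np.savez(f'pics/{f}.npz',**s); return s
def load(f): return dict(np.load(f'pics/{f}.npz'))
def ray(s,u,v):
    K=s['intrinsics']; k=float(s['k1'])
    d=np.array([(u-K[0,2])/K[0,0],(v-K[1,2])/K[1,1]]); p=d.copy()
    for _ in range(20): p=d/(1+k*(p@p))
    return np.array([p[0],p[1],1.])
def onz(s,u,v,z):
    r=s['R'].T@ray(s,u,v); c=-s['R'].T@s['t']; return c+r*(z-c[2])/r[2]
def bydepth(s,u,v):
    return s['R'].T@(ray(s,u,v)*s['depth'][int(round(v)),int(round(u))]-s['t'])
E
python3 - <<'E'
from h import *
for n in('top','scene'):
    s=snap(n,n+'0'); print(n,s['k1'],-s['R'].T@s['t'],s['R'][2],s['intrinsics'][0,0])
print(manip.sense())
E
```

```text
top -0.06538340579499223 [ 0.50299501 -0.05733875  1.01448176] [ 0.12009504  0.02175198 -0.99252407] 518.3311105993558
scene 0.009382865205914 [1.45676363 0.25350967 0.74746687] [-0.7355665  -0.28300792 -0.61550665] 579.4546118694624
{'t': 0.1, 'q': array([ 1.04051604e+00,  5.28385379e-01,  1.43377681e+00,  5.11102234e-07,
        1.18140689e+00, -1.78526181e-01]), 'qd': array([ 0.00040057, -0.00158865, -0.00340231,  0.00135328,  0.0022143 ,
        0.00022281]), 'tau': array([-2.23174461e-04, -4.43306923e+01, -1.78587466e+01, -2.22950698e-04,
        3.92807415e-03, -1.96933985e-05]), 'tcp_pos': array([0.21499592, 0.58616891, 0.23042316]), 'tool_rot': array([ 1.74971738e-01,  9.84572960e-01, -9.26715950e-04, -3.43161451e-04]), 'force': array([ 0.03351699,  0.26904752, -0.17828981]), 'ft_torque': array([ 0.0717612 ,  0.03710238, -0.02736596]), 'gripper_force': 0.0, 'finger_gap': 0.9959457120442144}
```

View pics/top0.png

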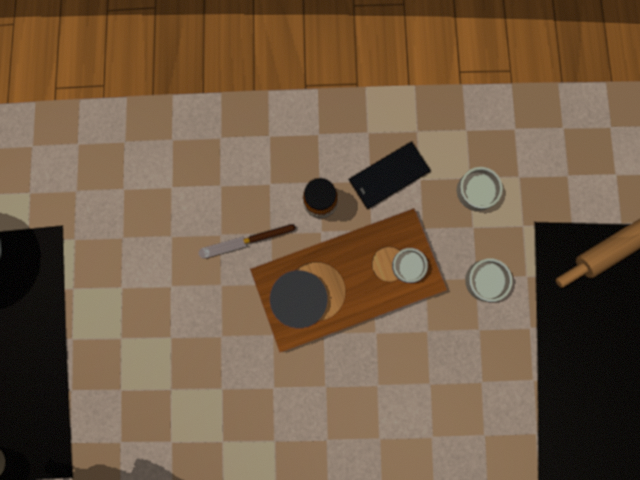

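View pics/scene0.png

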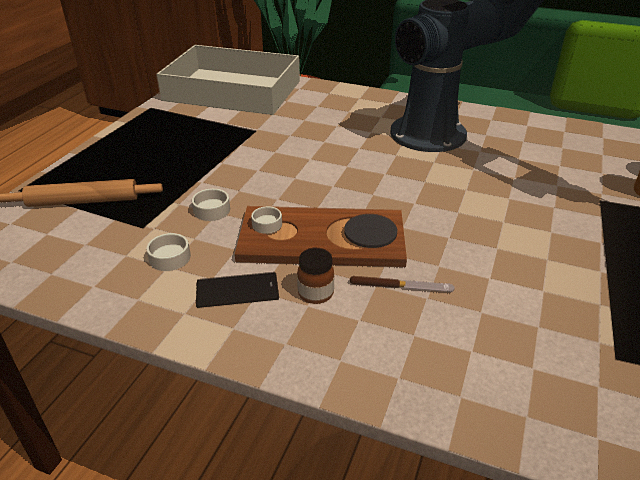

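Top view: the board has corners at about (251,268), (416,210), (448,290) and (282,350). The slate is at (300,299) and its recess shows to the right of it. There are three dishes, at (481,190), (490,281) and (410,265). The one at (410,265) is the smallest and sits on the board, so it fits the description. I'll confirm it in an enlarged crop.

```bash
python3 - <<'E'
from h import *
s=load('top0'); im=s['pixels'][200:360,240:453,::-1]
cv2.imwrite('pics/crop0.png',cv2.resize(im,None,fx=3.7,fy=3.7,interpolation=cv2.INTER_CUBIC))
E
```

```text
(no output)
```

View pics/crop0.png

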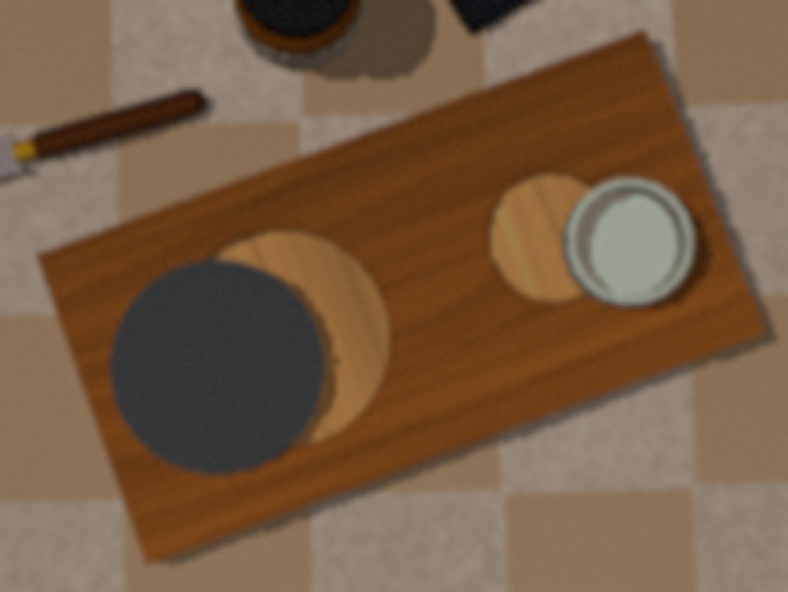

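The crop confirms it: the small dish has its rim centre at crop (631,241), beside its recess at about (550,238). The slate centre is at crop (218,367). The board's top corners are at (40,255), (645,33), (770,328) and (150,562).

```bash
cat >> h.py <<'E'
def measure(s,u0,v0,f,corners,slate,dish):
    P=lambda c,z: onz(s,u0+(c[0]+.5)/f-.5,v0+(c[1]+.5)/f-.5,z)[:2]
    C=np.array([P(c,.023) for c in corners]) # +y+x, -y+x, -y-x, +y-x
    c=C.mean(0); ey=(C[0]+C[3]-C[1]-C[2]); ey/=np.linalg.norm(ey); ex=np.array([ey[1],-ey[0]])
    print('sides',[np.linalg.norm(C[i]-C[i-1]).round(4) for i in range(4)],'c',c.round(4),'ey',ey.round(4),'ex',ex.round(4),'yaw',np.degrees(np.arctan2(ex[1],ex[0])))
    for n,p,z,y in(('slate',slate,.030,.065),('dish',dish,.049,-.085)):
        q=P(p,z); seat=c+ey*y; print(n,q.round(4),'seat',seat.round(4),'err world',(seat-q).round(4),'board',np.array([(seat-q)@ex,(seat-q)@ey]).round(4))
    return P
E
python3 - <<'E'
from h import *
s=load('top0')
P=measure(s,240,200,3.7,[(40,255),(645,33),(770,328),(150,562)],(218,367),(631,241))
print('recess small',P((552,238),.023), 'slate edges',P((111,367),.03),P((325,367),.03),'dish edges',P((566,241),.049),P((696,241),.049))
for (u,v) in((300,299),(390,265),(360,300)): print(bydepth(s,u,v))
print('jar',onz(s,320,192,.085),'knife tip',onz(s,295,228,.01))
E
```

```text
sides [np.float64(0.1677), np.float64(0.3368), np.float64(0.1659), np.float64(0.3401)] c [ 0.5544 -0.1003] ey [-0.3208  0.9471] ex [0.9471 0.3208] yaw 18.713006758554258
slate [ 0.5189 -0.0046] seat [ 0.5336 -0.0387] err world [ 0.0146 -0.0341] board [ 0.0029 -0.037 ]
dish [ 0.5758 -0.2152] seat [ 0.5817 -0.1808] err world [0.0059 0.0344] board [0.0166 0.0307]
recess small [ 0.58057244 -0.17871987] slate edges [0.52041679 0.05025366] [ 0.51743506 -0.05931321] dish edges [ 0.57681237 -0.18251526] [ 0.5748326  -0.24797474]
[ 0.51852783 -0.00738974  0.0306932 ]
[ 0.5787768  -0.18131713  0.01949258]
[ 0.51356252 -0.12108466  0.02248742]
jar [ 0.71131206 -0.05145712  0.085     ] knife tip [6.57694626e-01 1.17769402e-04 1.00000000e-02]
```

```bash
cat >> h.py <<'E'
from scipy.spatial.transform import Rotation as Ro
def go(x,y,z,deg):
    "travel/turn from the measured pose to TCP x,y,z pointing down, tool x at world angle deg"
    m=manip.sense(); R=Ro.from_quat(m['tool_rot']); a=np.radians(deg)
    G=Ro.from_matrix(np.array([[np.cos(a),np.sin(a),0],[np.sin(a),-np.cos(a),0],[0,0,-1]]))
    print('t',m['t'],'tcp',m['tcp_pos'].round(4),'travel',(R.inv().apply(np.array([x,y,z])-m['tcp_pos'])/.8).round(4),'turn',((R.inv()*G).as_rotvec()/np.pi).round(4))
E
python3 -c "
from h import *
go(.4756,.0965,.08,113.2)"
```

```text
t 0.1 tcp [0.215  0.5862 0.2304] travel [-0.5168 -0.462   0.1887] turn [-6.000e-04  1.000e-04  2.591e-01]
```

>>> apply_moves(
  claw=[0.41, 0.41, 0.41, 0.41, 0.41],
  travel=[
    [-0.517, -0.462, 0.189],
    [-0.517, -0.462, 0.189],
    [-0.517, -0.462, 0.189],
    [-0.517, -0.462, 0.189],
    [-0.517, -0.462, 0.189],
  ],
  turn=[
    [0, 0, 0.259],
    [0, 0, 0.259],
    [0, 0, 0.259],
    [0, 0, 0.259],
    [0, 0, 0.259],
  ],
)

```text
t: 0.52
tcp_pos: [0.31, 0.4077, 0.1759]
tool_rot: [0.471, 0.882, -0.0, -0.0]
force: [1.2, -0.1, 0.5]
finger_gap: 0.704
gripper_force: 0.0
```

```bash
python3 -c "
from h import *
go(.4756,.0965,.08,113.2)"
```

```text
t 0.5167 tcp [0.31   0.4077 0.1759] travel [-0.4384 -0.0438  0.12  ] turn [-0.0001  0.0001  0.0586]
```

>>> apply_moves(
  claw=[0.41, 0.41, 0.41, 0.41, 0.41],
  travel=[
    [-0.438, -0.044, 0.12],
    [-0.438, -0.044, 0.12],
    [-0.438, -0.044, 0.12],
    [-0.438, -0.044, 0.12],
    [-0.438, -0.044, 0.12],
  ],
  turn=[
    [0, 0, 0.0586],
    [0, 0, 0.0586],
    [0, 0, 0.0586],
    [0, 0, 0.0586],
    [0, 0, 0.0586],
  ],
)

```text
t: 0.93
tcp_pos: [0.4056, 0.2306, 0.1212]
tool_rot: [0.548, 0.836, -0.0, -0.0]
force: [0.6, 0.6, 0.6]
finger_gap: 0.704
gripper_force: 0.0
```

```bash
python3 -c "
from h import *
go(.4756,.0965,.02,113.2)"
```

```text
t 0.9333 tcp [0.4056 0.2306 0.1212] travel [-0.1886  0.0134  0.1265] turn [-0.     -0.      0.0017]
```

>>> apply_moves(
  claw=[0.41, 0.41, 0.41, 0.41, 0.41],
  travel=[
    [-0.1886, 0.0134, 0.1265],
    [-0.1886, 0.0134, 0.1265],
    [-0.1886, 0.0134, 0.1265],
    [-0.1886, 0.0134, 0.1265],
    [-0.1886, 0.0134, 0.1265],
  ],
  turn=[
    [0, 0, 0.0017],
    [0, 0, 0.0017],
    [0, 0, 0.0017],
    [0, 0, 0.0017],
    [0, 0, 0.0017],
  ],
)

```text
t: 1.35
tcp_pos: [0.477, 0.0947, 0.0179]
tool_rot: [0.552, 0.834, -0.0, -0.0]
force: [-0.8, 0.5, 0.2]
finger_gap: 0.704
gripper_force: 0.0
```

>>> apply_moves(
  claw=[0.41, 0.41, 0.41, 0.41, 0.41],
  travel=[
    [0, 0, 0.013],
    [0, 0, 0.0175],
    [0, 0, 0.0205],
    [0, 0, 0.0235],
    [0, 0, 0.025],
  ],
  turn=[
    [0, 0, 0],
    [0, 0, 0],
    [0, 0, 0],
    [0, 0, 0],
    [0, 0, 0],
  ],
)

```text
t: 1.77
tcp_pos: [0.4745, 0.0996, 0.001]
tool_rot: [0.55, 0.835, 0.0, 0.0]
force: [-0.4, 1.0, 0.2]
finger_gap: 0.706
gripper_force: 0.0
```

>>> apply_moves(
  claw=[0.41, 0.41, 0.41],
  travel=[
    [0, 0, 0.0012],
    [0, 0, 0.0025],
    [0, 0, 0.0025],
  ],
  turn=[
    [0, 0, 0],
    [0, 0, 0],
    [0, 0, 0],
  ],
)

```text
t: 2.02
tcp_pos: [0.4751, 0.0988, -0.0011]
tool_rot: [0.55, 0.835, 0.0, 0.0]
force: [-0.2, 0.7, -0.2]
finger_gap: 0.702
gripper_force: 0.0
```

>>> apply_moves(
  claw=[0.41, 0.41, 0.41],
  travel=[
    [0, 0, 0.0012],
    [0, 0, 0.0025],
    [0, 0, 0.0025],
  ],
  turn=[
    [0, 0, 0],
    [0, 0, 0],
    [0, 0, 0],
  ],
)

```text
t: 2.27
tcp_pos: [0.4751, 0.0983, -0.0035]
tool_rot: [0.551, 0.835, -0.0, -0.0]
force: [-0.4, 0.0, 0.2]
finger_gap: 0.704
gripper_force: 0.0
```

Still no contact, which fits the estimate that the tips sit about 5 mm back. I'll keep going down in small steps.

>>> apply_moves(
  claw=[0.41, 0.41, 0.41],
  travel=[
    [0, 0, 0.001],
    [0, 0, 0.0015],
    [0, 0, 0.0015],
  ],
  turn=[
    [0, 0, 0],
    [0, 0, 0],
    [0, 0, 0],
  ],
)

```text
t: 2.52
tcp_pos: [0.4751, 0.0982, -0.0048]
tool_rot: [0.551, 0.835, -0.0, -0.0]
force: [-0.2, 0.1, -1.1]
finger_gap: 0.706
gripper_force: 0.0
```

>>> apply_moves(
  claw=[0.41, 0.41, 0.41],
  travel=[
    [0, 0, 0.001],
    [0, 0, 0.0015],
    [0, 0, 0.0015],
  ],
  turn=[
    [0, 0, 0],
    [0, 0, 0],
    [0, 0, 0],
  ],
)

```text
t: 2.77
tcp_pos: [0.4751, 0.0982, -0.0051]
tool_rot: [0.551, 0.835, 0.0, 0.0]
force: [-0.4, 0.6, 7.7]
finger_gap: 0.704
gripper_force: 3.9
```

>>> apply_moves(
  claw=[0.41, 0.41, 0.41, 0.41, 0.41],
  travel=[
    [0, 0, -0.033],
    [0, 0, -0.033],
    [-0.02, 0, -0.033],
    [-0.035, 0, -0.033],
    [-0.035, 0, -0.033],
  ],
  turn=[
    [0, 0, 0],
    [0, 0, 0],
    [0, 0, 0],
    [0, 0, 0],
    [0, 0, 0],
  ],
)

```text
t: 3.18
tcp_pos: [0.4882, 0.0708, 0.0206]
tool_rot: [0.552, 0.834, 0.001, 0.001]
force: [0.5, 0.7, 0.9]
finger_gap: 0.706
gripper_force: 0.0
```

```bash
python3 -c "
from h import *
go(.5189-.394*.06,-.0046+.919*.06,.0205,113.2)"
```

```text
t 3.1833 tcp [0.4882 0.0708 0.0206] travel [-0.0267 -0.0018  0.0001] turn [ 0.0008  0.0005 -0.0008]
```

>>> apply_moves(
  claw=[0.41, 0.41, 0.41, 0.41, 0.41],
  travel=[
    [-0.01, -0.001, 0],
    [-0.02, -0.001, 0],
    [-0.028, -0.001, 0],
    [-0.035, -0.001, 0],
    [-0.04, -0.001, 0],
  ],
  turn=[
    [0, 0, 0],
    [0, 0, 0],
    [0, 0, 0],
    [0, 0, 0],
    [0, 0, 0],
  ],
)

```text
t: 3.6
tcp_pos: [0.4981, 0.0422, 0.0204]
tool_rot: [0.551, 0.835, -0.0, -0.0]
force: [-0.2, 1.2, 0.9]
finger_gap: 0.704
gripper_force: 0.5
```

```bash
python3 - <<'E'
from h import *
go(.5336-.394*.057,-.0387+.919*.057,.0205,113.2)
s=snap('wrist','w1'); t=snap('top','t1')['pixels'][200:360,240:453]
cv2.imwrite('pics/w1t.png',np.hstack([cv2.resize(s['pixels'],(400,300)),cv2.resize(t,(400,300),interpolation=cv2.INTER_CUBIC)])[:,:,::-1])
E
```

```text
t 3.6 tcp [0.4981 0.0422 0.0204] travel [-0.0392  0.001  -0.0002] turn [-0.0001 -0.0001 -0.0003]
```

View pics/w1t.png

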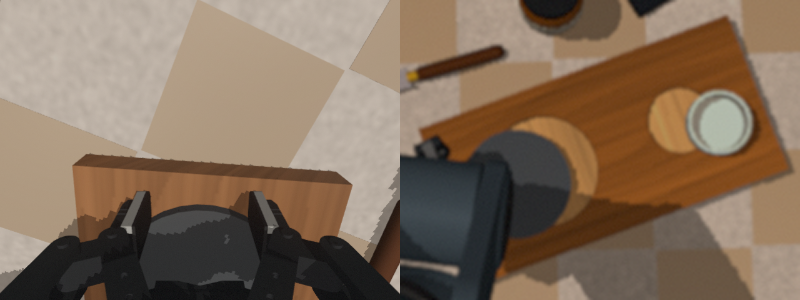

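The wrist view shows the slate cradled between both fingertips, with its edge at about (205,207). The top view shows it beginning to move towards its recess. I'll keep pushing slowly.

>>> apply_moves(
  claw=[0.41, 0.41, 0.41, 0.41, 0.41],
  travel=[
    [-0.007, 0.001, 0],
    [-0.014, 0.001, 0],
    [-0.02, 0.001, 0],
    [-0.025, 0.001, 0],
    [-0.028, 0.001, 0],
  ],
  turn=[
    [0, 0, 0],
    [0, 0, 0],
    [0, 0, 0],
    [0, 0, 0],
    [0, 0, 0],
  ],
)

```text
t: 4.12
tcp_pos: [0.5078, 0.0221, 0.0206]
tool_rot: [0.551, 0.835, 0.0, 0.0]
force: [-1.3, 1.8, 1.2]
finger_gap: 0.706
gripper_force: 0.9
```

>>> apply_moves(
  claw=[0.41, 0.41, 0.41],
  travel=[
    [-0.003, 0, 0],
    [-0.005, 0, 0],
    [-0.006, 0, 0],
  ],
  turn=[
    [0, 0, 0],
    [0, 0, 0],
    [0, 0, 0],
  ],
)

```text
t: 4.37
tcp_pos: [0.5097, 0.0177, 0.0205]
tool_rot: [0.551, 0.835, 0.0, 0.0]
force: [0.5, 0.5, -0.2]
finger_gap: 0.705
gripper_force: 0.2
```

```bash
python3 - <<'E'
from h import *
go(.5336-.394*.057,-.0387+.919*.057,.0205,113.2)
s=snap('wrist','w2'); t=snap('top','t2')['pixels'][200:360,240:453]
cv2.imwrite('pics/w2t.png',np.hstack([cv2.resize(s['pixels'],(400,300)),cv2.resize(t,(400,300),interpolation=cv2.INTER_CUBIC)])[:,:,::-1])
E
```

```text
t 4.3667 tcp [0.5097 0.0177 0.0205] travel [-0.0054 -0.0003  0.    ] turn [ 0.0001  0.0001 -0.0001]
```

View pics/w2t.png

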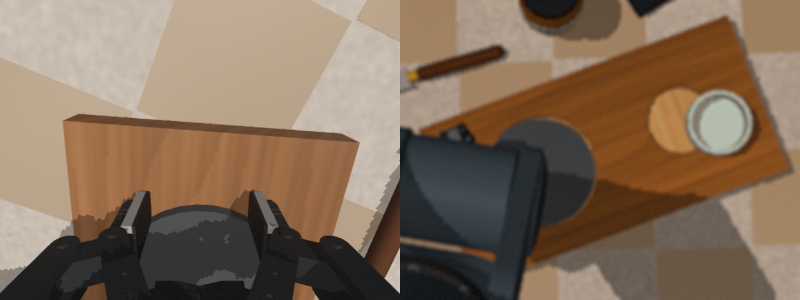

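The slate's leading edge has dipped in, and a thin rim gap shows at the right. I'll push the last few millimetres.

>>> apply_moves(
  claw=[0.41, 0.41, 0.41],
  travel=[
    [-0.002, 0, 0],
    [-0.004, 0, 0],
    [-0.004, 0, 0],
  ],
  turn=[
    [0, 0, 0],
    [0, 0, 0],
    [0, 0, 0],
  ],
)

```text
t: 4.72
tcp_pos: [0.5112, 0.0148, 0.0206]
tool_rot: [0.551, 0.835, 0.0, 0.0]
force: [0.4, 0.1, 1.0]
finger_gap: 0.7
gripper_force: 0.0
```

>>> apply_moves(
  claw=[0.41, 0.41, 0.41],
  travel=[
    [-0.001, 0, 0],
    [-0.003, 0, 0],
    [-0.003, 0, 0],
  ],
  turn=[
    [0, 0, 0],
    [0, 0, 0],
    [0, 0, 0],
  ],
)

```text
t: 4.97
tcp_pos: [0.512, 0.0127, 0.0206]
tool_rot: [0.551, 0.835, 0.0, 0.0]
force: [0.4, 1.1, 0.5]
finger_gap: 0.707
gripper_force: 0.0
```

>>> apply_moves(
  claw=[0.41, 0.41, 0.41, 0.41, 0.41],
  travel=[
    [0.008, 0, 0],
    [0.008, 0, 0],
    [0.008, 0, -0.05],
    [0.008, 0, -0.1],
    [0.008, 0, -0.12],
  ],
  turn=[
    [0, 0, 0],
    [0, 0, 0],
    [0, 0, 0],
    [0, 0, 0],
    [0, 0, 0],
  ],
)

```text
t: 5.38
tcp_pos: [0.5105, 0.019, 0.1193]
tool_rot: [0.55, 0.835, 0.001, 0.002]
force: [0.9, -0.4, 1.1]
finger_gap: 0.704
gripper_force: 0.0
```

```bash
python3 -c "
from h import *
go(.5667,-.2745,.12,81.3)
s=load('top0')
for p in ((490,281),(513,281),(467,281),(490,260)): print(onz(s,*p,.035))"
```

```text
t 5.3833 tcp [0.5105 0.019  0.1193] travel [-0.3648 -0.0801 -0.0004] turn [0.0011 0.0004 0.1773]
[ 0.54158324 -0.3668988   0.035     ]
[ 0.54018451 -0.41067903  0.035     ]
[ 0.54295702 -0.32329076  0.035     ]
[ 0.58129105 -0.36950542  0.035     ]
```

>>> apply_moves(
  claw=[-0.06, -0.06, -0.06, -0.06, -0.06],
  travel=[
    [-0.365, -0.08, 0],
    [-0.365, -0.08, 0],
    [-0.365, -0.08, 0],
    [-0.365, -0.08, 0],
    [-0.365, -0.08, 0],
  ],
  turn=[
    [0, 0, 0.177],
    [0, 0, 0.177],
    [0, 0, 0.177],
    [0, 0, 0.177],
    [0, 0, 0.177],
  ],
)

```text
t: 5.8
tcp_pos: [0.548, -0.1871, 0.1167]
tool_rot: [0.76, 0.65, -0.0, -0.0]
force: [0.7, -0.4, -0.7]
finger_gap: 0.471
gripper_force: 0.0
```

```bash
python3 - <<'E'
from h import *
go(.5667,-.2745,.12,81.3)
s=snap('top','t3'); cv2.imwrite('pics/t3c.png',cv2.resize(s['pixels'][200:360,240:453,::-1],None,fx=3.7,fy=3.7,interpolation=cv2.INTER_CUBIC))
E
```

```text
t 5.8 tcp [ 0.548  -0.1871  0.1167] travel [-0.1043  0.04   -0.0042] turn [-0.0001 -0.0001 -0.0013]
```

View pics/t3c.png

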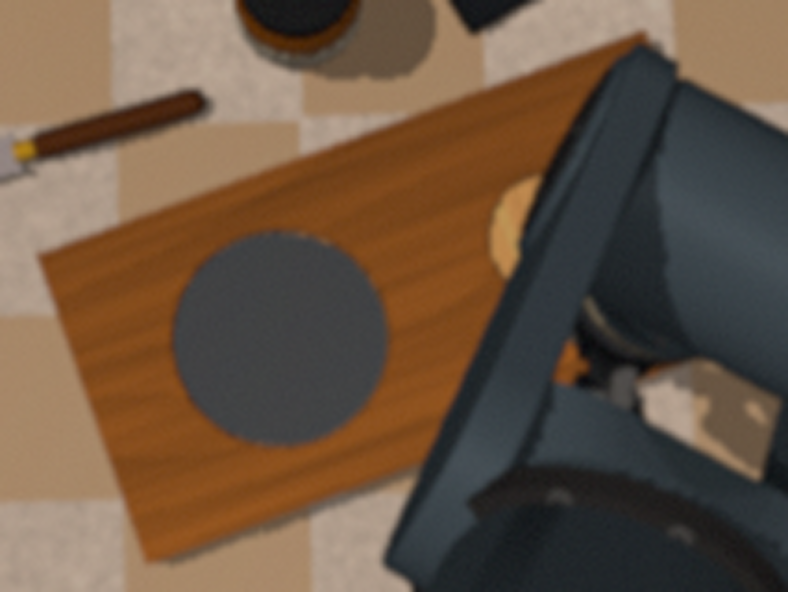

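The slate, centred at crop (280,337), is seated with an even rim and no shadow, and the board hasn't moved. Next, the dish.

>>> apply_moves(
  claw=[-0.06, -0.06, -0.06, -0.06, -0.06],
  travel=[
    [-0.104, 0.04, 0],
    [-0.104, 0.04, 0],
    [-0.104, 0.04, 0],
    [-0.104, 0.04, 0.03],
    [-0.104, 0.04, 0.06],
  ],
  turn=[
    [0, 0, 0],
    [0, 0, 0],
    [0, 0, 0],
    [0, 0, 0],
    [0, 0, 0],
  ],
)

```text
t: 6.27
tcp_pos: [0.5685, -0.2746, 0.0693]
tool_rot: [0.759, 0.651, 0.001, 0.002]
force: [-0.5, 0.5, -0.7]
finger_gap: 0.47
gripper_force: 0.0
```

```bash
python3 - <<'E'
from h import *
go(.5667,-.2745,.0275,81.3)
s=manip.snapshot('wrist'); t=snap('top','t4')['pixels'][200:360,240:453]
cv2.imwrite('pics/w4t.png',np.hstack([cv2.resize(s['pixels'],(400,300)),cv2.resize(t,(400,300),interpolation=cv2.INTER_CUBIC)])[:,:,::-1])
E
```

```text
t 6.2667 tcp [ 0.5685 -0.2746  0.0693] travel [-0.0001 -0.0024  0.0523] turn [ 0.0013  0.0006 -0.0003]
```

View pics/w4t.png

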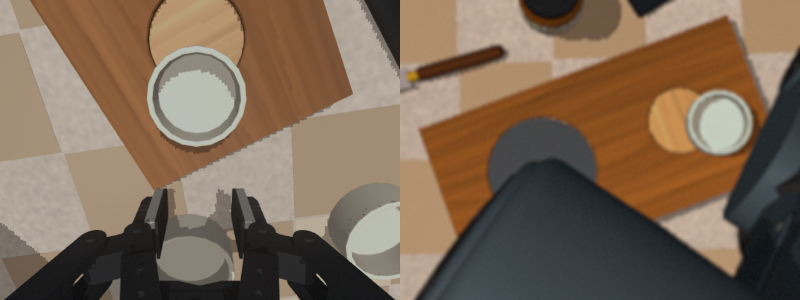

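The wrist view shows the dish at about (196,97), ahead of the fingers on the recess line. A shaded bowl shows at (195,245), between or behind the fingertips, so I'll check its position before descending.

```bash
python3 - <<'E'
from h import *
s=manip.snapshot('wrist')
for u,v in((312,350),(312,400),(312,430),(314,75),(314,232),(252,310),(388,310),(300,200)): print((u,v),bydepth(s,u,v).round(4))
for u,v in((314,78),(314,235),(237,155),(391,155)): print(onz(s,u,v,.049).round(4))
E
```

```text
(312, 350) [ 5.516e-01 -3.272e-01 -1.000e-04]
(312, 400) [ 0.5469 -0.3578  0.006 ]
(312, 430) [ 0.5434 -0.3801  0.0061]
(314, 75) [ 0.5765 -0.1783  0.0168]
(314, 232) [ 0.5673 -0.2406  0.0442]
(252, 310) [ 0.5429 -0.2562  0.0768]
(388, 310) [ 0.5913 -0.2632  0.0772]
(300, 200) [ 0.5623 -0.2299  0.0278]
[ 0.5767 -0.1811  0.049 ]
[ 0.5674 -0.2404  0.049 ]
[ 0.5431 -0.2039  0.049 ]
[ 0.6017 -0.2128  0.049 ]
```

>>> apply_moves(
  claw=[-0.06, -0.06, -0.06, -0.06, -0.06],
  travel=[
    [0, -0.0024, 0.03],
    [0, -0.0024, 0.048],
    [0, -0.0024, 0.053],
    [0, -0.0024, 0.053],
    [0, -0.0024, 0.053],
  ],
  turn=[
    [0, 0, 0],
    [0, 0, 0],
    [0, 0, 0],
    [0, 0, 0],
    [0, 0, 0],
  ],
)

```text
t: 6.83
tcp_pos: [0.5662, -0.2727, 0.0274]
tool_rot: [0.758, 0.652, 0.0, 0.001]
force: [-0.3, -0.2, 0.3]
finger_gap: 0.47
gripper_force: 0.0
```

>>> apply_moves(
  claw=[-0.06, -0.06, -0.06, -0.06, -0.06],
  travel=[
    [0.008, 0, 0],
    [0.016, 0, 0],
    [0.022, 0, 0],
    [0.028, 0, 0],
    [0.032, 0, 0],
  ],
  turn=[
    [0, 0, 0],
    [0, 0, 0],
    [0, 0, 0],
    [0, 0, 0],
    [0, 0, 0],
  ],
)

```text
t: 7.25
tcp_pos: [0.5699, -0.2468, 0.0267]
tool_rot: [0.758, 0.652, 0.0, 0.001]
force: [-0.4, -1.0, 0.8]
finger_gap: 0.471
gripper_force: 0.6
```

```bash
python3 - <<'E'
from h import *
go(.5812-.151*.036,-.1798-.9886*.036,.0265,81.3)
s=snap('wrist','w5'); t=snap('top','t5')['pixels'][200:360,240:453]
cv2.imwrite('pics/w5t.png',np.hstack([cv2.resize(s['pixels'],(400,300)),cv2.resize(t,(400,300),interpolation=cv2.INTER_CUBIC)])[:,:,::-1])
E
```

```text
t 7.25 tcp [ 0.5699 -0.2468  0.0267] travel [0.0399 0.0014 0.0002] turn [0.0004 0.0003 0.0004]
```

View pics/w5t.png

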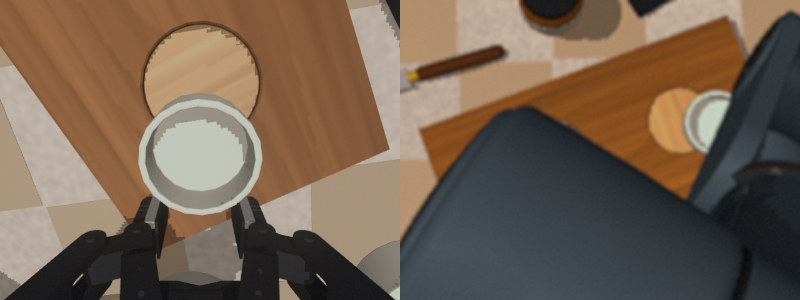

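The dish is cradled at (200,153), with its recess dead ahead at (201,82). Pushing.

>>> apply_moves(
  claw=[-0.06, -0.06, -0.06, -0.06, -0.06],
  travel=[
    [0.007, 0.001, 0],
    [0.014, 0.001, 0],
    [0.02, 0.001, 0],
    [0.025, 0.001, 0],
    [0.03, 0.001, 0],
  ],
  turn=[
    [0, 0, 0],
    [0, 0, 0],
    [0, 0, 0],
    [0, 0, 0],
    [0, 0, 0],
  ],
)

```text
t: 7.77
tcp_pos: [0.5739, -0.2235, 0.0263]
tool_rot: [0.759, 0.652, -0.0, 0.0]
force: [0.5, -2.4, 2.4]
finger_gap: 0.469
gripper_force: 1.1
```

>>> apply_moves(
  claw=[-0.06, -0.06, -0.06],
  travel=[
    [0.002, 0, 0],
    [0.004, 0, 0],
    [0.004, 0, 0],
  ],
  turn=[
    [0, 0, 0],
    [0, 0, 0],
    [0, 0, 0],
  ],
)

```text
t: 8.02
tcp_pos: [0.5742, -0.22, 0.0261]
tool_rot: [0.759, 0.652, 0.0, -0.0]
force: [0.4, 0.1, 0.2]
finger_gap: 0.47
gripper_force: 0.1
```

>>> apply_moves(
  claw=[-0.06, -0.06, -0.06],
  travel=[
    [0.001, 0, 0],
    [0.002, 0, 0],
    [0.002, 0, 0],
  ],
  turn=[
    [0, 0, 0],
    [0, 0, 0],
    [0, 0, 0],
  ],
)

```text
t: 8.27
tcp_pos: [0.5741, -0.2185, 0.0258]
tool_rot: [0.759, 0.652, -0.0, -0.001]
force: [-0.1, -0.6, -0.7]
finger_gap: 0.47
gripper_force: 0.2
```

```bash
python3 - <<'E'
from h import *
go(.5812-.151*.036,-.1798-.9886*.036,.0265,81.3)
s=snap('wrist','w6')
P=lambda u,v: bydepth(s,u,v)
# rim points: highest-depth-plane fit of white pixels
pts=np.array([bydepth(s,u,v) for v in range(60,340,2) for u in range(180,460,2) if s['depth'][v,u]>0])
d=pts[(np.hypot(pts[:,0]-.5812,pts[:,1]+.1798)<.04)]
print(np.percentile(d[:,2],[5,25,50,75,95,99]).round(4))
r=d[(d[:,2]>.036)&(d[:,2]<.056)]; A=np.c_[r[:,:2],np.ones(len(r))]; print('rim plane',np.linalg.lstsq(A,r[:,2],rcond=None)[0],(r.min(0)+r.max(0))/2,r.max(0)-r.min(0))
cv2.imwrite('pics/w6.png',s['pixels'][:,:,::-1])
E
```

```text
t 8.2667 tcp [ 0.5741 -0.2185  0.0258] travel [ 0.0042  0.0015 -0.0009] turn [-0.0003 -0.0002  0.0001]
[0.017  0.0232 0.0267 0.0411 0.0496 0.0518]
rim plane [-0.02082252 -0.07637641  0.0430017 ] [ 0.58125211 -0.18326652  0.04598079] [0.06323137 0.0658172  0.01994594]
```

View pics/w6.png

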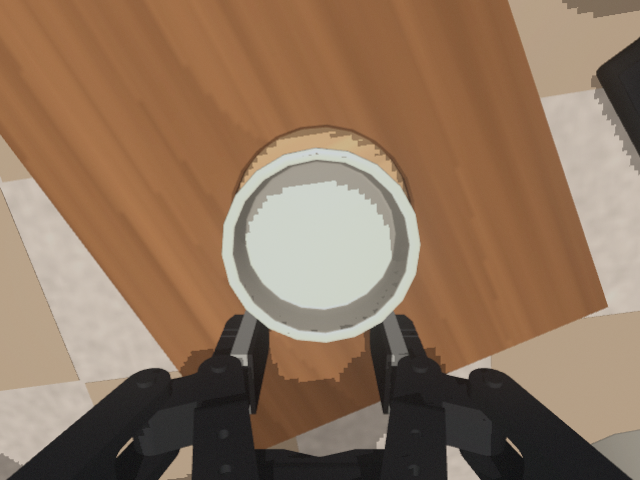

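The dish's front has dipped (a slope of about 0.08) and the trailing edge is still on the rim. A few more millimetres are needed.

>>> apply_moves(
  claw=[-0.06, -0.06, -0.06, -0.06],
  travel=[
    [0.0015, 0, -0.001],
    [0.003, 0, -0.001],
    [0.004, 0, -0.001],
    [0.004, 0, -0.001],
  ],
  turn=[
    [0, 0, 0],
    [0, 0, 0],
    [0, 0, 0],
    [0, 0, 0],
  ],
)

```text
t: 8.65
tcp_pos: [0.5748, -0.2155, 0.0269]
tool_rot: [0.759, 0.652, -0.0, -0.0]
force: [0.2, -0.5, -0.3]
finger_gap: 0.47
gripper_force: 0.2
```

>>> apply_moves(
  claw=[-0.06, -0.06, -0.06, -0.06],
  travel=[
    [0.001, 0, 0],
    [0.002, 0, 0],
    [0.002, 0, 0],
    [0.002, 0, 0],
  ],
  turn=[
    [0, 0, 0],
    [0, 0, 0],
    [0, 0, 0],
    [0, 0, 0],
  ],
)

```text
t: 8.98
tcp_pos: [0.5751, -0.2141, 0.0269]
tool_rot: [0.759, 0.652, 0.0, -0.0]
force: [0.4, -0.0, 0.3]
finger_gap: 0.468
gripper_force: 0.1
```

```bash
cat > rim.py <<'E'
from h import *
import sys
go(.5812-.151*.036,-.1798-.9886*.036,.0265,81.3)
s=snap('wrist',sys.argv[1])
pts=np.array([bydepth(s,u,v) for v in range(60,340,2) for u in range(180,460,2) if s['depth'][v,u]>0])
d=pts[(np.hypot(pts[:,0]-.5812,pts[:,1]+.1798)<.04)]
r=d[(d[:,2]>.036)&(d[:,2]<.056)]; A=np.c_[r[:,:2],np.ones(len(r))]; print('rim',np.linalg.lstsq(A,r[:,2],rcond=None)[0],(r.min(0)+r.max(0))/2,np.percentile(r[:,2],[10,50,90]))
E
python3 rim.py w7
```

```text
t 8.9833 tcp [ 0.5751 -0.2141  0.0269] travel [-0.0015  0.001   0.0005] turn [-0.     -0.      0.0001]
rim [-0.02505578 -0.04783703  0.05000413] [ 0.58098641 -0.18167892  0.04595999] [0.03961685 0.04413244 0.04812175]
```

>>> apply_moves(
  claw=[-0.06, -0.06, -0.06, -0.06],
  travel=[
    [0.001, 0, 0],
    [0.002, 0, 0],
    [0.003, 0, 0],
    [0.003, 0, 0],
  ],
  turn=[
    [0, 0, 0],
    [0, 0, 0],
    [0, 0, 0],
    [0, 0, 0],
  ],
)

```text
t: 9.37
tcp_pos: [0.5756, -0.212, 0.027]
tool_rot: [0.758, 0.652, -0.0, 0.0]
force: [-0.5, -1.8, -0.6]
finger_gap: 0.471
gripper_force: 0.6
```

```bash
python3 rim.py w8
```

```text
t 9.3667 tcp [ 0.5756 -0.212   0.027 ] travel [-0.0042  0.0008  0.0006] turn [0.0001 0.0002 0.0002]
rim [-0.00228034 -0.01917208  0.0401887 ] [ 0.58016013 -0.18086783  0.04597518] [0.03869882 0.04222312 0.04479417]
```

The dish now appears to have dropped (rim at about 0.043 and nearly level). I'll back off, lift clear and inspect.

>>> apply_moves(
  claw=[-0.06, -0.06, -0.06, -0.06, -0.06],
  travel=[
    [-0.01, 0, 0],
    [-0.025, 0, 0],
    [-0.03, 0, -0.04],
    [-0.03, 0, -0.09],
    [-0.03, 0, -0.14],
  ],
  turn=[
    [0, 0, 0],
    [0, 0, 0],
    [0, 0, 0],
    [0, 0, 0],
    [0, 0, 0],
  ],
)

```text
t: 9.83
tcp_pos: [0.5706, -0.2366, 0.1388]
tool_rot: [0.759, 0.651, -0.001, -0.002]
force: [0.6, -1.2, -0.3]
finger_gap: 0.468
gripper_force: 0.0
```

>>> apply_moves(
  claw=[-0.06, -0.06, -0.06, -0.06, -0.06],
  travel=[
    [-0.2, 0.0, -0.1],
    [-0.25, 0.0, -0.1],
    [-0.25, 0.0, -0.1],
    [-0.25, 0.0, -0.1],
    [-0.25, 0.0, -0.1],
  ],
  turn=[
    [0, 0, 0],
    [0, 0, 0],
    [0, 0, 0],
    [0, 0, 0],
    [0, 0, 0],
  ],
)

```text
t: 10.25
tcp_pos: [0.5415, -0.4291, 0.2175]
tool_rot: [0.759, 0.651, 0.0, 0.0]
force: [1.2, -0.2, -0.9]
finger_gap: 0.468
gripper_force: 0.0
```

```bash
python3 - <<'E'
from h import *
s=snap('top','t9'); t=s['pixels'][200:360,240:453]
cv2.imwrite('pics/t9c.png',cv2.resize(t,None,fx=3.7,fy=3.7,interpolation=cv2.INTER_CUBIC)[:,:,::-1])
def plane(cx,cy,r0,r1):
    v,u=np.mgrid[210:350,245:450]; pts=np.array([bydepth(s,a,b) for a,b in zip(u.ravel(),v.ravel()) if s['depth'][b,a]>0])
    r=np.hypot(pts[:,0]-cx,pts[:,1]-cy); p=pts[(r>=r0)&(r<r1)]; A=np.c_[p[:,:2]-[cx,cy],np.ones(len(p))]
    print(np.linalg.lstsq(A,p[:,2],rcond=None)[0].round(4),len(p))
plane(.5336,-.0387,0,.05);plane(.5336,-.0387,.060,.075);plane(.5817,-.1808,0,.022);plane(.5817,-.1808,.037,.06)
E
```

```text
[-0.0012 -0.0002  0.0232] 2148
[-0.0005 -0.0006  0.0223] 1747
[ 0.0035 -0.0091  0.0213] 410
[0.0004 0.0005 0.0223] 1901
```

View pics/t9c.png

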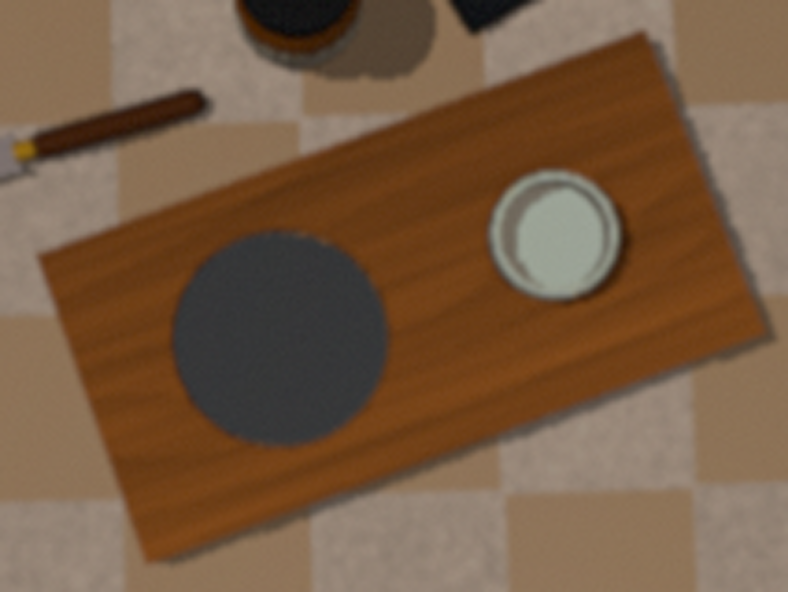

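The slate is flat, 0.9 mm above the board. The dish floor is level at z 0.021, which is seated, and the board's corners haven't moved. The arm is clear, so I'm handing in.

```bash
python3 -c "
from station import manip
print(manip.sign_off())"
```

```text
the job is handed in; nothing more can be done
None
```

I handed the job in at about 10 s on the robot's clock, with slate and dish both flat in their recesses, the board unmoved, the jar, spreader and phone untouched, and the arm clear; the hand-in gave no verdict.

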